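Fit and release check of a cup head on the mixer drive

ROBOT

A 6-joint arm with a two-finger parallel gripper is mounted at the origin on the work surface. World frame = base frame: x ahead of the robot, y to its left, z up, the work surface at z = 0. Lengths are in m, angles in rad, forces in N, time in s.
With the tool pointing down it reaches from about 0.425 to 0.95 m from the base axis. Payload 3.5 kg.
Tool frame: the origin (TCP) lies midway between the tips of the shut fingers; the grasp point (between the pads) lies 19 mm behind it (ctrl.pinch_z is the distance from the TCP to the grasp point, in m); z points along the fingers, y is the line along which they close (so a half turn about z gives the same grasp; the last joint's range is limited). The gripper opens to 85 mm and grips with 20 to 120 N. Pads are 22 mm wide; open, the fingers measure 114 mm over their backs; the gripper's body (76 mm by 85 mm) begins 54 mm behind the grasp point. The pads swing forward as they close: fully open they stand 13 mm farther back than shut.
Start: joints at [1.115, 0.286, 1.577, -0, 1.279, -0.15], TCP at [0.203, 0.644, 0.231] pointing down, gripper open.
Joint ranges: [-2.77, 2.77], [-0.9, 2.22], [0.21, 2.48], [-1.53, 4.67], [0.24, 2.81], [-2.84, 2.84]. Speed limits (rad/s): [2.79, 2.79, 3.14, 3.14, 3.14, 3.14].

INTERFACE

Orientations are given as a unit quaternion [x, y, z, w].
In Python, from plant import get_state, viewer, sign_off, ctrl gives the robot as it stands. The module is installed in compiled form; this text tells all that it offers.
- The arm moves only by the shell command python3 -m handwheel 'ROWS' [FORCE]. ROWS is JSON, a list that holds one entry, the list of rows, each a list of 5 numbers: the finger opening in m, from 0 to 0.0854, then the shift along the tool's x, y, z in m, then the turn about the tool's z in degrees. In form: [[[claw, x, y, z, spin], ...]]. A call has 1 to 12 rows; each row shifts and turns the commanded pose from where the row before left it, along the tool's axes as they then stand; what a row does not reach is not made up. A row lasts 1/12 s, in which the tool goes at most 41.7 mm and 7.16 degrees, less where a joint would pass 70% of its speed; a pose out of reach is approached as far as the arm can. A call is refused whole if a number of a shift passes 0.0417 or a number of a turn 7.16, either way. A call with a gripper value outside its range is refused whole. The fingers move at their own pace and stop on an object; FORCE is the grip in N (left out, the last holds). Time passes only in rows, so rows that do not move let the fingers close. It gives the time, the measured TCP pose, the force, the opening and the grip force at its end, in the units of the state.
- get_state(): the state, without advancing time (a new reading comes with each control period).
- viewer.read_camera(name): name is "side" or "top"; returns the picture (384x512x3 uint8, blue, green, red); there is no depth.
- viewer.camera_params(name): a dict with "fov_y" (degrees; the focal length in pixels is half the picture's height over the tangent of half this angle, whatever the lens; pixels are square), "cx", "cy" (the principal point, pixels), "xyz" and "attitude" of the camera in the world. Camera axes: x right, y up, looking along -z (the intrinsics and any distortion apply to the point x, -y, -z); pixel columns grow to the right and rows downward; lengths in m; the calibration is good to about 2 mm. A picture is of the moment at which its call begins. camera_params takes no time and is no camera call.
- sign_off(): hands the job in; it is judged then, once.
Trained networks look in the newest picture that a camera, given by its name, has taken for a name from the list of things; names that differ only in an ending like _2 or _b are one class to them, and where a whole thing is asked for, a point or a joint stands for the part that bears it (a point fixed in the world has none). Each returns a list of dicts, best first, with "confidence" (0 to 1); they miss things now and then, are a little off and sometimes report something else, mostly with a low value. They report only what shows in the picture. A call takes as long as a camera call. They do not tell look-alikes from the thing itself.
- viewer.look_for(camera, name): "extent" ([left, top, width, height] as shares, 0 to 1, of the picture: columns of its width, rows of its height, round what is visible of it).
- viewer.outline_of(camera, name): "mask" (384x512 bool, what is visible of it) and "extent" ([left, top, width, height] as shares, 0 to 1, of the picture: columns of its width, rows of its height, round what is visible of it).
- viewer.pinpoint(camera, name): "xy" ([column, row] as shares, 0 to 1, of the picture: columns of its width, rows of its height: a listed point, or the origin of a listed thing).
The state is a dict: "time": time; "qpos": joint angles; "dq": joint speeds; "joint_efforts": joint torques, N m; "eef_pos": TCP position; "tcp_rot": TCP orientation; "contact_force": force on the tool from outside, world axes, zero at the start; "wrist_torque": the same for the moment, N m; "opening": opening from 0.0 (shut) to 1.0 (fully open); "finger_force": force on a finger pad.
Only numpy, scipy, OpenCV 4.12 (cv2) and the standard library are available. Lean on these libraries where they do the work, as an engineer would, in place of code of your own. Each camera call takes 0.05 s, during which the arm holds its last target. There are 200 camera calls.

TASK

Check that the cup-shaped mixing head fits and releases on the mixer drive: stand it in the drive's tapered socket with its cross bar about an eighth of a turn away from the two notches in the rim, then twist and push it until the bar drops fully home into the notches, and let go. Then push the ejector wedge, which has an upright plate at its end, all the way in through the slot so that it lifts the head free. Leave the head standing loose and upright in the socket, and do not knock the flat-topped head out of place.

Things in the scene. Friction and masses are not known exactly. Their poses are not given: they have to be found in the camera images.
- cup_head_mid (a point): Centre of the black cup of the cup-shaped head (0.3 kg). Cup: round, 44 mm wide, 50 tall; grasp it here from above, fingers fore and aft. Under it a 48 mm flange, a steel cross bar 64 x 8 x 8 mm (underside 38 mm below this point) and a tapered shank (32 to 18 mm; tip 98 mm below). z up, x along the bar. Stands in a rack of three heads in a left-right row, 95 mm apart; lift 75 mm to clear.
- socket_mouth (a point): Centre of the rim of the upright steel taper socket (mouth 33 mm, outside 56 mm), 121 mm above the table, on a fixed white housing. z up; x runs through the rim's two notches (17 mm wide, 9 deep). The cup's centre is 38 mm above this point with the bar resting on the rim, 29 mm with it home in the notches (either way round), about 42 mm when freed by the wedge.
- wedge_plate (a point): Middle of the outer face of the wedge's upright push plate, 85 mm above the table; plate 44 mm wide, from 33 to 110 mm above the table, over the 30 mm tall housing. Axes as the socket's. Push along the socket's -y: it slides stiffly (4 N), stays where left, and stops with this point 109 mm from the socket's axis (on its +y side); at the start 157 to 169 mm.
- flat_head_mid (a point): Axis of the wrong, flat-topped head (70 mm black disc on a thin stem, same shank), 98 mm above its tip, in another sleeve of the rack. The third head has three steel prongs. Which head is in which sleeve varies.
Things that resemble listed ones, but are neither listed nor needed, are in the scene too. What is shaped like the part that bears cup_head_mid but red is not meant.

How it is judged:
By the outcome, as a careful person would: the job done as asked, in the order asked, and still so for the second after the job is handed in, with the robot touching nothing.
It also fails if it takes over 48 s, if anything falls off the work surface, if the arm or the gripper's body presses on something with over 40 N, if the wrist force passes 120 N, or if a joint passes its speed limit or range.

## Working session

There is one attempt and no reset: what is moved stays moved. The work goes in short steps, Python scripts to look and compute and a shell command to move; the robot and the scene stay as the last step left them, time stands still between calls to the robot, and variables do not carry over. Pictures are saved under pics/ and viewed, at most 10 in all, crops included, and the job is handed in when it is done.

```bash
mkdir -p pics
cat > h.py <<'E'
from plant import get_state, viewer, sign_off, ctrl
import numpy as np, cv2
from scipy.spatial.transform import Rotation as R
E
python3 - <<'E'
from h import *
s=get_state(); print({k:np.round(v,3) for k,v in s.items()}, ctrl.pinch_z)
ims=[]
for c in("side","top"):
    print(c,viewer.camera_params(c))
    im=viewer.read_camera(c); cv2.imwrite(f"pics/{c}0.png",im)
    for n in("cup_head_mid","socket_mouth","wedge_plate","flat_head_mid"):
        print(n,[(round(d["confidence"],2),np.round(np.array(d["xy"])*[512,384],1)) for d in viewer.pinpoint(c,n)])
E
```

```text
{'time': np.float64(0.0), 'qpos': array([ 1.115,  0.287,  1.578,  0.   ,  1.279, -0.15 ]), 'dq': array([-0.001,  0.001, -0.002,  0.001, -0.   , -0.001]), 'joint_efforts': array([ 0.0000e+00, -4.0598e+01, -2.9262e+01, -0.0000e+00,  6.0000e-03,
       -0.0000e+00]), 'eef_pos': array([0.203, 0.643, 0.23 ]), 'tcp_rot': array([ 0.152,  0.988, -0.001, -0.   ]), 'contact_force': array([-0.617, -0.96 , -0.501]), 'wrist_torque': array([ 0.019, -0.008,  0.011]), 'finger_force': np.float64(0.0), 'opening': np.float64(1.005)} 0.0187
side {'fov_y': 50.315896949503106, 'cx': 265.16114078369804, 'cy': 194.15179928933046, 'xyz': array([ 0.07494123, -0.74041398,  0.62994659]), 'attitude': array([ 0.47564653, -0.15578472, -0.25253162,  0.82808169])}
cup_head_mid [(0.85, array([281. , 228.2])), (0.69, array([323.9, 212.1]))]
socket_mouth [(0.89, array([247. , 185.2]))]
wedge_plate [(0.59, array([204.6, 172.4]))]
flat_head_mid [(0.74, array([312.2, 246. ]))]
top {'fov_y': 54.27760511431044, 'cx': 253.6876589548349, 'cy': 189.5416530444927, 'xyz': array([ 0.46896413, -0.02677217,  1.09218957]), 'attitude': array([ 0.02340757, -0.03476591, -0.70302264,  0.7099314 ])}
cup_head_mid [(0.63, array([284.3, 144.4])), (0.53, array([294. , 195.2]))]
socket_mouth [(0.6, array([213.2, 179.6]))]
wedge_plate [(0.71, array([153.2, 198.2]))]
flat_head_mid [(0.92, array([325.6, 193. ]))]
```

View pics/side0.png

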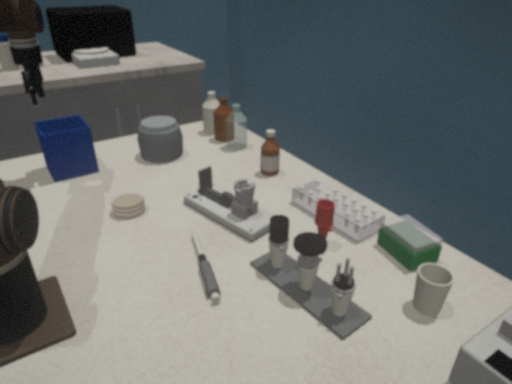

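View pics/top0.png

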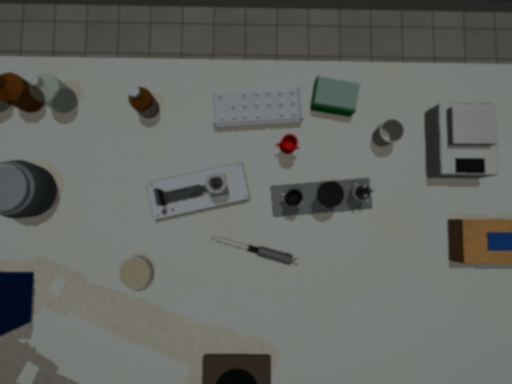

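Side view: the cup head is at (281,228), next to the flat head (312,246) and the prongs (343,290). The red look-alike is at (324,212), the socket at (245,187) and the wedge plate at (205,178). Top view: cup (293,196), flat head (330,193), socket (215,183), wedge plate (157,198).

```bash
cat >> h.py <<'E'
def ray(c,uv):
    p=viewer.camera_params(c); f=192/np.tan(np.radians(p["fov_y"]/2))
    d=np.array([(uv[0]-p["cx"])/f,-(uv[1]-p["cy"])/f,-1]); d=R.from_quat(p["attitude"]).apply(d)
    return p["xyz"],d/np.linalg.norm(d)
def tri(a,b):
    (o1,d1),(o2,d2)=ray("side",a),ray("top",b)
    t=np.linalg.lstsq(np.c_[d1,-d2],o2-o1,rcond=None)[0]
    p,q=o1+t[0]*d1,o2+t[1]*d2
    return (p+q)/2,np.linalg.norm(p-q)
def proj(c,P):
    p=viewer.camera_params(c); f=192/np.tan(np.radians(p["fov_y"]/2))
    v=R.from_quat(p["attitude"]).inv().apply(np.array(P)-p["xyz"])
    return np.array([p["cx"]-f*v[0]/v[2],p["cy"]+f*v[1]/v[2]])
def pin(c,n,k=4):
    r=[]
    for _ in range(k):
        viewer.read_camera(c); r.append([(round(d["confidence"],2),np.round(np.array(d["xy"])*[512,384],1).tolist()) for d in viewer.pinpoint(c,n)])
    return r
def crop(c,l,t,w,h,k,name):
    im=viewer.read_camera(c); cv2.imwrite("pics/"+name,cv2.resize(im[t:t+h,l:l+w],None,fx=k,fy=k,interpolation=cv2.INTER_CUBIC))
E
python3 - <<'E'
from h import *
for n in("cup_head_mid","socket_mouth","wedge_plate","flat_head_mid"):
    for c in("side","top"): print(n,c,pin(c,n,2))
for n,a,b in(("cup",(281,228.2),(294,195.2)),("sock",(247,185.2),(213.2,179.6)),("wedge",(204.6,172.4),(153.2,198.2)),("flat",(312.2,246),(325.6,193))): print(n,tri(a,b))
i=viewer.read_camera("top")[150:225,140:310]; j=viewer.read_camera("side")[150:270,190:340]
f=lambda x,k:cv2.resize(cv2.convertScaleAbs(x,alpha=1.3,beta=20),None,fx=k,fy=k,interpolation=cv2.INTER_CUBIC)
a=f(i,4);b=f(j,680/150); b=b[:300+0] if 0 else cv2.resize(b,(375,300))
cv2.imwrite("pics/c1.png",np.vstack([a,np.pad(b,((0,0),(0,a.shape[1]-375),(0,0)))]))
E
```

```text
cup_head_mid side [[(0.86, [323.1, 211.4]), (0.65, [277.8, 228.8])], [(0.56, [280.9, 230.4]), (0.56, [325.1, 213.2])]]
cup_head_mid top [[(0.89, [290.6, 141.9]), (0.85, [293.3, 196.2])], [(0.74, [288.9, 142.8]), (0.51, [292.1, 193.5])]]
socket_mouth side [[(0.88, [247.7, 185.4]), (0.56, [201.5, 173.8])], [(0.89, [246.3, 182.4])]]
socket_mouth top [[(0.89, [214.5, 180.2])], [(0.77, [217.4, 179.8])]]
wedge_plate side [[(0.85, [204.8, 171.6])], [(0.67, [203.2, 172.4])]]
wedge_plate top [[(0.81, [153.4, 195.7])], [(0.8, [151.9, 194.5])]]
flat_head_mid side [[(0.9, [310.5, 246.6])], [(0.88, [311.2, 246.2])]]
flat_head_mid top [[(0.82, [329.5, 195.7])], [(0.86, [329.7, 193.8])]]
cup (array([ 0.53603733, -0.14820274,  0.11189008]), np.float64(0.00013037571935159547))
sock (array([0.57732691, 0.06324345, 0.11092848]), np.float64(0.005153439051526647))
wedge (array([0.53011246, 0.22190654, 0.09399995]), np.float64(0.010464944155179245))
flat (array([ 0.54679977, -0.23456429,  0.11226676]), np.float64(0.010030316018082899))
```

View pics/c1.png

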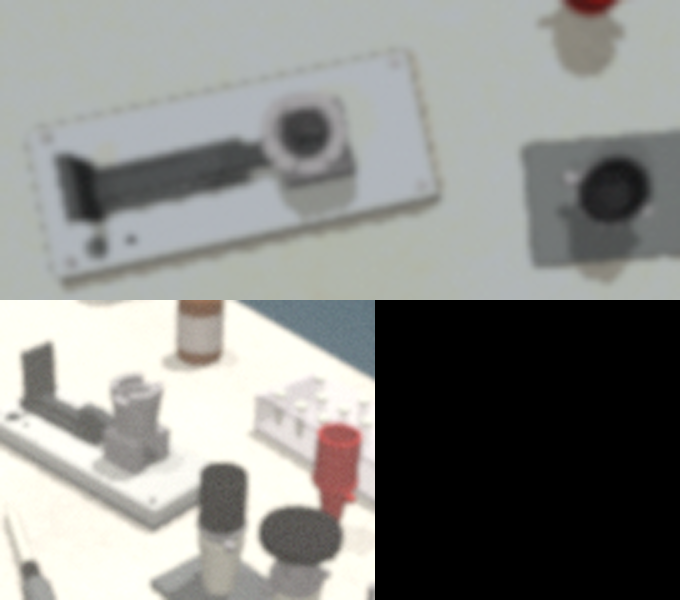

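Crop: the socket rim centre is at top pixel ≈(215.7,182.8) and side pixel ≈(244.4,186). The cup is at top ≈(293,197). Bright bar ends at crop (572,178) and (650,212) put the bar about 23° clockwise from the image row. The wedge runs left, tilted about 12°.

Run:
```python
from h import *
def med(c,n,near,k=5):
    q=[xy for r in pin(c,n,k) for cf,xy in r if np.hypot(*(np.array(xy)-near))<15]
    return np.mean(q,0),np.std(q,0)
near={"cup_head_mid":((280,229),(293,195)),"socket_mouth":((246,185),(215,181)),"wedge_plate":((204,172),(153,196)),"flat_head_mid":((311,246),(329,194))}
for n,(a,b) in near.items():
    p,ps=med("side",n,a);q,qs=med("top",n,b); print(n,p.round(1),q.round(1),[x.round(4) for x in tri(p,q)])
print("eye socket",tri((244.4,186),(215.7,182.8)))
def onz(c,uv,z): o,d=ray(c,uv); return (o+d*(z-o[2])/d[2]).round(4)
C=lambda u,v:(140+u/4,150+v/4)
for z,n,pts in((.121,"sock",[(303,132)]),(.03,"housing corners",[(30,130),(405,50),(440,192),(65,280)]),(.110,"plate top",[(75,187),(58,155),(68,220)]),(.075,"bar",[(572,178),(650,212)]),(.135,"cuptop",[(613,190)])):
    print(n,[onz("top",C(*p),z) for p in pts])
for z in(.121,): print(onz("side",(244.4,186),z))
for c,n,near in (("top","cup_head_mid",(293,195)),("side","cup_head_mid",(280,229)),("top","wedge_plate",(160,196))):
    viewer.read_camera(c)
    for d in viewer.outline_of(c,n):
        ys,xs=np.where(d["mask"]); print(c,n,round(d["confidence"],2),xs.min(),xs.max(),ys.min(),ys.max(),xs.mean().round(1),ys.mean().round(1))
```

```text
cup_head_mid [280.4 228.4] [291.9 196.4] [array([ 0.5347, -0.1442,  0.1093]), np.float64(0.0042)]
socket_mouth [246.8 184.2] [214.8 180.1] [array([0.5748, 0.0589, 0.1167]), np.float64(0.0039)]
wedge_plate [203.8 172.6] [155.  197.1] [array([0.53  , 0.2187, 0.0947]), np.float64(0.0033)]
flat_head_mid [310.8 246.8] [329.6 193.4] [array([ 0.5421, -0.2414,  0.1172]), np.float64(0.0017)]
eye socket (array([0.56723526, 0.05702231, 0.11449443]), np.float64(0.0020185153752912033))
sock [array([0.5652, 0.0568, 0.121 ])]
housing corners [array([0.5736, 0.258 , 0.03  ]), array([ 0.6339, -0.0072,  0.03  ]), array([ 0.5325, -0.0332,  0.03  ]), array([0.4678, 0.2301, 0.03  ])]
plate top [array([0.5285, 0.206 , 0.11  ]), array([0.5494, 0.2178, 0.11  ]), array([0.5069, 0.2099, 0.11  ])]
bar [array([ 0.5402, -0.1228,  0.075 ]), array([ 0.5176, -0.176 ,  0.075 ])]
cuptop [array([ 0.5286, -0.1435,  0.135 ])]
[0.5619 0.0465 0.121 ]
top cup_head_mid 0.8 281 302 189 206 292.1 197.1
top cup_head_mid 0.76 278 297 134 153 288.2 143.5
side cup_head_mid 0.77 269 289 215 249 279.1 230.9
side cup_head_mid 0.55 315 334 199 237 324.7 216.5
top wedge_plate 0.89 154 219 183 204 178.7 193.3
```

```bash
python3 -m handwheel '[[[0.0854,0,0,-0.004,7.16],[0.0854,0,0,-0.004,7.16],[0.0854,0,0,-0.004,7.16],[0.0854,0,0,-0.004,7.16],[0.0854,0,0,-0.004,7.16],[0.0854,0,0,-0.004,7.16],[0.0854,0,0,-0.004,7.16],[0.0854,0,0,-0.004,7.16],[0.0854,0,0,-0.004,7.16],[0.0854,0,0,-0.004,7.16],[0.0854,0,0.02,0,0.9],[0.0854,0,0.03,0,0]]]' 60
python3 -m handwheel '[[[0.0854,-0.035,0.035,0,0],[0.0854,-0.035,0.035,0,0],[0.0854,-0.035,0.035,0,0],[0.0854,-0.035,0.035,0,0],[0.0854,-0.035,0.035,0,0],[0.0854,-0.035,0.035,0,0],[0.0854,-0.035,0.035,0,0],[0.0854,-0.035,0.035,0,0],[0.0854,-0.035,0,0,0],[0.0854,-0.035,0,0,0],[0.0854,-0.035,0,0,0],[0.0854,-0.035,0,0,0]]]'
python3 -m handwheel '[[[0.0854,-0.035,0,0,0],[0.0854,-0.035,0,0,0],[0.0854,-0.035,0,0,0],[0.0854,-0.035,0,0,0],[0.0854,-0.035,0,0,0],[0.0854,-0.035,0,0,0],[0.0854,-0.035,0,0,0],[0.0854,-0.035,0,0,0],[0.0854,-0.035,0,0,0],[0.0854,0,0,0,0]]]'
```

```text
time: 7.5
eef_pos: [0.2513, 0.6447, 0.2723]
tcp_rot: [0.706, 0.708, 0.0, -0.001]
contact_force: [0.5, -0.2, 0.4]
opening: 1.005
finger_force: 0.0
time: 8.5
eef_pos: [0.4887, 0.2665, 0.2713]
tcp_rot: [0.707, 0.707, 0.0, 0.0]
contact_force: [0.2, -0.4, -0.3]
opening: 0.996
finger_force: 0.0
time: 9.33
eef_pos: [0.4886, -0.0518, 0.2716]
tcp_rot: [0.709, 0.705, -0.001, 0.001]
contact_force: [0.4, -0.3, 0.4]
opening: 0.999
finger_force: 0.0
```

```bash
python3 -m handwheel '[[[0.0854,-0.025,0.012,0,0],[0.0854,-0.025,0.012,0,0],[0.0854,-0.025,0.012,0.02,0],[0.0854,-0.017,0.006,0.025,0],[0.0854,0,0,0.025,0],[0.0854,0,0,0.025,0],[0.0854,0,0,0,0]]]'
python3 - <<'E'
from h import *
a=viewer.read_camera("top")[140:240,240:370]; b=viewer.read_camera("side")[150:300,220:370]
f=lambda x:cv2.resize(cv2.convertScaleAbs(x,alpha=1.4,beta=15),(400,400) if x.shape[1]==150 else (400,308),interpolation=cv2.INTER_CUBIC)
cv2.imwrite("pics/c2.png",np.hstack([np.pad(f(a),((0,92),(0,0),(0,0))),f(b)]))
p=get_state()["eef_pos"]; print(p, proj("top",p),proj("side",p))
E
```

```text
time: 9.92
eef_pos: [0.5273, -0.1372, 0.1702]
tcp_rot: [0.707, 0.707, -0.002, -0.005]
contact_force: [0.3, 0.0, -1.3]
opening: 1.0
finger_force: 0.0
[ 0.53020756 -0.13817404  0.17580547] [293.12798306 195.80371459] [277.18799886 202.33093547]
```

View pics/c2.png

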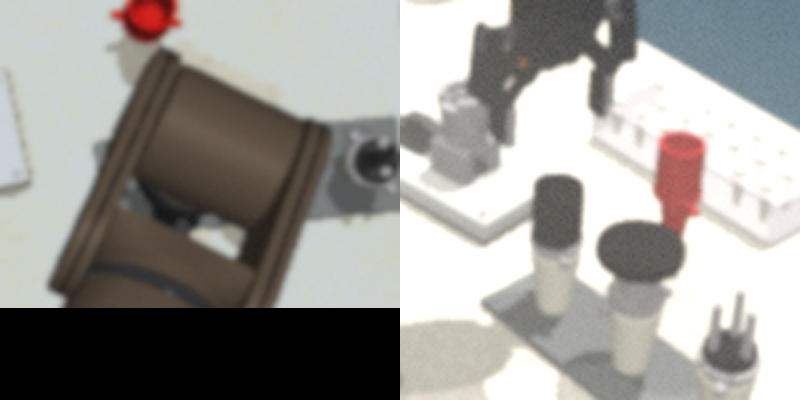

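Side view: the cup axis is at column ≈279 with its mid at row ≈230.6. The fingertips straddle (277,197), almost straight above it. The arm hides the rack in the top view.

Run:
```python
from h import *
from scipy.optimize import least_squares
r=lambda p:np.r_[proj("side",p)-(279.2,230.3),proj("side",p+[0,0,.025])-(279.2,219.4),proj("top",p+[0,0,.025])-(293.25,197.5),proj("top",p)-(292,196.7)]
s=least_squares(r,[.53,-.14,.11]); print(s.x,s.fun.round(1))
p=get_state()["eef_pos"]; print(p)
```

```text
[ 0.53186372 -0.14453851  0.10760782] [-0.7 -0.7 -0.3  0.8  0.3 -1.2  0.4  0.2]
[ 0.53020756 -0.13817404  0.17580547]
```

```bash
python3 -m handwheel '[[[0.0854,-0.006,0.001,0.02,0],[0.0854,0,0,0.025,0],[0.0854,0,0,0.025,0],[0.0854,0,0,0.017,0],[0.0854,0,0,0,0],[0.05,0,0,0,0],[0.04,0,0,0,0],[0.03,0,0,0,0],[0.03,0,0,0,0],[0.03,0,0,0,0],[0.03,0,0,0,0]]]' 60
```

```text
time: 10.93
eef_pos: [0.5328, -0.1454, 0.0921]
tcp_rot: [0.707, 0.707, 0.0, 0.001]
contact_force: [-2.0, 0.7, 4.5]
opening: 0.501
finger_force: 59.9
```

```bash
python3 -m handwheel '[[[0.03,0,0,-0.015,0],[0.03,0,0,-0.025,0],[0.03,0,0,-0.025,0],[0.03,0,0,-0.025,0],[0.03,0,0,-0.025,0],[0.03,0,0,-0.02,0],[0.03,0,0,0,0],[0.03,0.025,0.004,0,0],[0.03,0.025,0.004,0,0],[0.03,0.025,0.004,0,0],[0.03,0.025,0.004,0,0],[0.03,0.025,0.004,0,0]]]' 80
python3 -m handwheel '[[[0.03,0.025,0.004,0,0],[0.03,0.025,0.004,0,0],[0.03,0.015,0.004,0,0],[0.03,0,0,0,4],[0.03,0,0,0,4],[0.03,0,0,0,0],[0.03,0,0,0,0]]]'
python3 - <<'E'
from h import *
a=viewer.read_camera("top"); b=viewer.read_camera("side")
f=lambda x:cv2.resize(cv2.convertScaleAbs(x,alpha=1.4,beta=15),(400,400),interpolation=cv2.INTER_CUBIC)
cv2.imwrite("pics/c3.png",np.hstack([f(a[130:230,165:265]),f(b[110:230,190:310])]))
s=get_state();p=s["eef_pos"]; print(p,s["tcp_rot"],s["contact_force"],s["opening"], proj("top",p),proj("side",p))
for c in("top","side"): print(pin(c,"cup_head_mid",2),pin(c,"socket_mouth",2))
E
```

```text
time: 11.93
eef_pos: [0.5507, -0.0185, 0.2223]
tcp_rot: [0.707, 0.707, -0.001, -0.001]
contact_force: [0.2, -0.5, -3.3]
opening: 0.498
finger_force: 82.0
time: 12.52
eef_pos: [0.5629, 0.0453, 0.2227]
tcp_rot: [0.754, 0.657, -0.001, -0.001]
contact_force: [-1.3, -0.4, -2.9]
opening: 0.496
finger_force: 81.9
[0.56318337 0.04502432 0.22339716] [ 7.54503801e-01  6.56295297e-01 -4.70518638e-04 -5.25426674e-04] [ 0.41104512  0.25782812 -3.44549151] 0.5013361177320528 [217.09675662 179.53686145] [244.84421386 149.53972661]
[[(0.83, [285.6, 145.6]), (0.36, [214.8, 180.0])], [(0.6, [287.9, 142.5])]] [[(0.88, [215.9, 181.0])], [(0.67, [215.0, 181.0])]]
[[(0.77, [248.0, 143.7]), (0.6, [309.6, 247.8]), (0.59, [322.4, 214.1])], [(0.64, [244.9, 139.2])]] [[(0.77, [249.2, 185.2])], [(0.82, [245.4, 185.1])]]
```

View pics/c3.png

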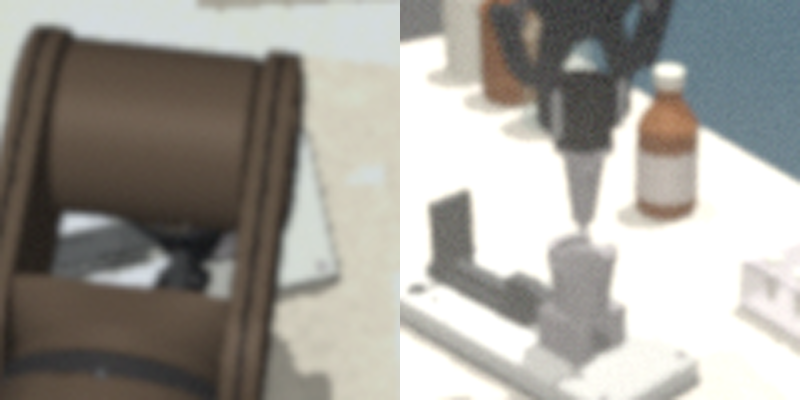

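Side view: the shank tip is at about (244.9,178.4), straight above the rim centre at about (244.9,184). The arm hides the rim in the top view.

Run:
```python
from h import *
from scipy.optimize import least_squares
p=np.array([.5632,.0450,.2234])
for dz in(.019,.0435,-.079): print(dz,proj("side",p+[0,0,dz]))
for q in((.566,.055,.121),(.5652,.0568,.121),(.5632,.045,.121)): print(q,proj("side",q),proj("top",q))
r=lambda q:np.r_[proj("side",(*q,.121))-(244.9,184.7),proj("top",(*q,.121))-(215.5,182)]
s=least_squares(r,[.56,.05]);print(s.x,s.fun)
```

```text
0.019 [244.80040381 142.34156052]
0.0435 [244.72815414 132.85326894]
-0.079 [245.07245682 178.06931295]
(0.566, 0.055, 0.121) [244.00202072 184.26764695] [216.45955106 182.69846784]
(0.5652, 0.0568, 0.121) [243.37420328 184.06826116] [215.76132579 182.99707723]
(0.5632, 0.045, 0.121) [245.13368348 186.10999115] [220.29038328 183.81067712]
[0.56816435 0.05610239] [-0.41597838 -0.81733265  0.54966959 -0.13376704]
```

```bash
python3 -m handwheel '[[[0.03,0.01,0.002,0,0],[0.03,0,0,0,0],[0.03,0,0,0.01,0],[0.03,0,0,0.01,0],[0.03,0,0,0.01,0],[0.03,0,0,0.005,0],[0.03,0,0,0,0],[0.03,0,0,0,0]]]'
python3 - <<'E'
from h import *
b=viewer.read_camera("side")
cv2.imwrite("pics/c4.png",cv2.resize(cv2.convertScaleAbs(b[110:230,190:310],alpha=1.4,beta=15),(500,500),interpolation=cv2.INTER_CUBIC))
s=get_state(); print(s["eef_pos"],s["contact_force"],s["wrist_torque"])
E
```

```text
time: 14.08
eef_pos: [0.5665, 0.0547, 0.1883]
tcp_rot: [0.755, 0.656, -0.001, -0.001]
contact_force: [-0.3, -0.3, -2.7]
opening: 0.496
finger_force: 82.0
[0.567087   0.05468577 0.1891918 ] [ 0.78873701 -0.16669815 -3.35277578] [ 0.06092636 -0.041509   -0.01292023]
```

View pics/c4.png

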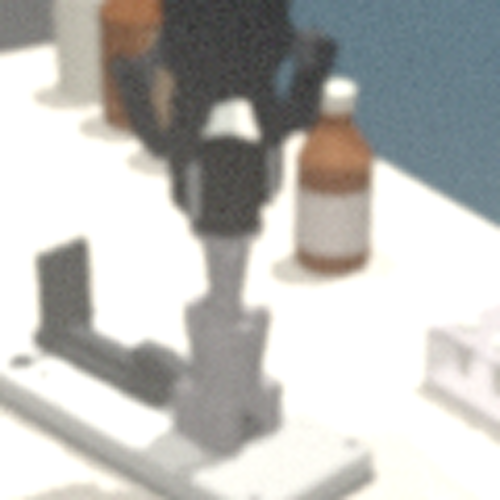

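The shank tip is about 11 mm inside the mouth, contact-free; its axis at the rim is 1 px left of the rim centre.

```bash
python3 -m handwheel '[[[0.03,0,0.001,0.008,0],[0.03,0,0,0.008,0],[0.03,0,0,0.008,0],[0.03,0,0,0.006,0],[0.03,0,0,0,0]]]' && python3 -c "
from h import *
s=get_state();print(s['eef_pos'],s['contact_force'],s['wrist_torque'])"
```

```text
time: 14.55
eef_pos: [0.5666, 0.0547, 0.1568]
tcp_rot: [0.755, 0.656, -0.002, -0.002]
contact_force: [0.6, 0.1, -4.2]
opening: 0.495
finger_force: 82.0
[0.56656895 0.05474187 0.1567691 ] [ 0.62628591  0.05320425 -4.15607597] [ 0.04448553  0.02075289 -0.01263726]
```

```bash
python3 -m handwheel '[[[0.03,0,0,0.005,0],[0.03,0,0,0.005,0],[0.03,0,0,0.003,0],[0.03,0,0,0,0]]]';python3 -m handwheel '[[[0.03,0,0,0.003,0],[0.03,0,0,0,0]]]'; python3 -m handwheel '[[[0.03,0,0,0.002,0],[0.03,0,0,0,0]]]'
```

```text
time: 14.88
eef_pos: [0.5675, 0.0547, 0.1454]
tcp_rot: [0.755, 0.656, -0.001, -0.001]
contact_force: [-0.4, -0.1, -3.7]
opening: 0.496
finger_force: 82.0
time: 15.05
eef_pos: [0.568, 0.0548, 0.1431]
tcp_rot: [0.755, 0.656, 0.0, -0.0]
contact_force: [0.1, 0.9, -3.5]
opening: 0.497
finger_force: 82.0
time: 15.22
eef_pos: [0.5683, 0.055, 0.1414]
tcp_rot: [0.755, 0.656, 0.001, -0.0]
contact_force: [0.8, 1.8, -3.3]
opening: 0.499
finger_force: 82.0
```

```bash
python3 -m handwheel '[[[0.03,0,0,0.002,0],[0.03,0,0,0,0]]]'; python3 -m handwheel '[[[0.03,0,0,0.002,0],[0.03,0,0,0,0]]]'; python3 -m handwheel '[[[0.03,0,0,0.001,0],[0.03,0,0,0,0]]]'
```

```text
time: 15.38
eef_pos: [0.5687, 0.055, 0.1413]
tcp_rot: [0.755, 0.656, 0.001, 0.0]
contact_force: [-1.6, 2.9, 3.4]
opening: 0.502
finger_force: 83.2
time: 15.55
eef_pos: [0.5689, 0.0551, 0.1411]
tcp_rot: [0.755, 0.656, 0.001, 0.0]
contact_force: [-5.5, 3.1, 11.9]
opening: 0.5
finger_force: 84.0
time: 15.72
eef_pos: [0.569, 0.0551, 0.1411]
tcp_rot: [0.755, 0.656, 0.001, 0.0]
contact_force: [-6.5, 2.4, 15.1]
opening: 0.498
finger_force: 84.2
```

Bar is resting on the rim (TCP 0.141 vs expected 0.140). Twist clockwise with this preload.

```bash
python3 -m handwheel '[[[0.03,0,0,0,6],[0.03,0,0,0,6],[0.03,0,0,0,6],[0.03,0,0,0,6],[0.03,0,0,0,6],[0.03,0,0,0,0]]]' 90; python3 -m handwheel '[[[0.03,0,0,0,5],[0.03,0,0,0,0]]]'; python3 -m handwheel '[[[0.03,0,0,0,5],[0.03,0,0,0,0]]]'
```

```text
time: 16.22
eef_pos: [0.5699, 0.0556, 0.1408]
tcp_rot: [0.9, 0.436, 0.002, 0.0]
contact_force: [-4.0, 4.3, 10.7]
opening: 0.502
finger_force: 89.2
time: 16.38
eef_pos: [0.5696, 0.0554, 0.14]
tcp_rot: [0.918, 0.397, 0.002, 0.0]
contact_force: [-1.2, 4.2, 8.2]
opening: 0.499
finger_force: 89.6
time: 16.55
eef_pos: [0.5683, 0.0551, 0.1369]
tcp_rot: [0.934, 0.358, 0.001, -0.0]
contact_force: [-0.1, 2.6, -2.4]
opening: 0.499
finger_force: 91.1
```

```bash
python3 -m handwheel '[[[0.03,0,0,0.003,3],[0.03,0,0,0.002,0],[0.03,0,0,0,0]]]'; python3 -m handwheel '[[[0.03,0,0,0.003,2],[0.03,0,0,0.003,0],[0.03,0,0,0,0]]]'
```

```text
time: 16.8
eef_pos: [0.5685, 0.0556, 0.1335]
tcp_rot: [0.942, 0.334, 0.001, -0.001]
contact_force: [-4.5, 4.0, 7.6]
opening: 0.499
finger_force: 92.0
time: 17.05
eef_pos: [0.5693, 0.056, 0.1334]
tcp_rot: [0.948, 0.318, 0.0, -0.001]
contact_force: [-14.3, 7.5, 30.2]
opening: 0.496
finger_force: 94.1
```

```bash
python3 -m handwheel '[[[0.03,-0.002,-0.0015,0.002,3],[0.03,0,0,0.002,-3],[0.03,0,0,0,-3],[0.03,0,0,0,3],[0.03,0,0,0,0]]]' 110; python3 -m handwheel '[[[0.03,-0.001,-0.001,0.004,0],[0.03,0,0,0.002,0],[0.03,0,0,0,0]]]'
```

```text
time: 17.47
eef_pos: [0.5694, 0.0564, 0.1333]
tcp_rot: [0.948, 0.318, 0.004, 0.0]
contact_force: [-14.3, 8.8, 40.7]
opening: 0.494
finger_force: 106.3
time: 17.72
eef_pos: [0.5696, 0.0565, 0.1331]
tcp_rot: [0.948, 0.319, 0.005, 0.001]
contact_force: [-24.9, 8.5, 60.5]
opening: 0.496
finger_force: 109.0
```

```bash
python3 -m handwheel '[[[0.03,-0.001,-0.001,-0.006,0],[0.03,0,0,-0.006,0],[0.03,0,0,0,0],[0.03,0,0,0,0]]]'
python3 - <<'E'
from h import *
b=viewer.read_camera("side")
cv2.imwrite("pics/c5.png",cv2.resize(cv2.convertScaleAbs(b[130:210,205:285],alpha=1.4,beta=15),(600,600),interpolation=cv2.INTER_CUBIC))
s=get_state(); print(s["eef_pos"],s["contact_force"],s["wrist_torque"])
E
```

```text
time: 18.05
eef_pos: [0.5671, 0.0558, 0.1336]
tcp_rot: [0.948, 0.318, 0.006, 0.001]
contact_force: [-0.6, 5.9, 18.4]
opening: 0.496
finger_force: 112.2
[0.56709798 0.05573821 0.13354987] [-1.90820015  5.32054906 18.09186852] [ 0.6624817   0.34594505 -0.1729504 ]
```

View pics/c5.png

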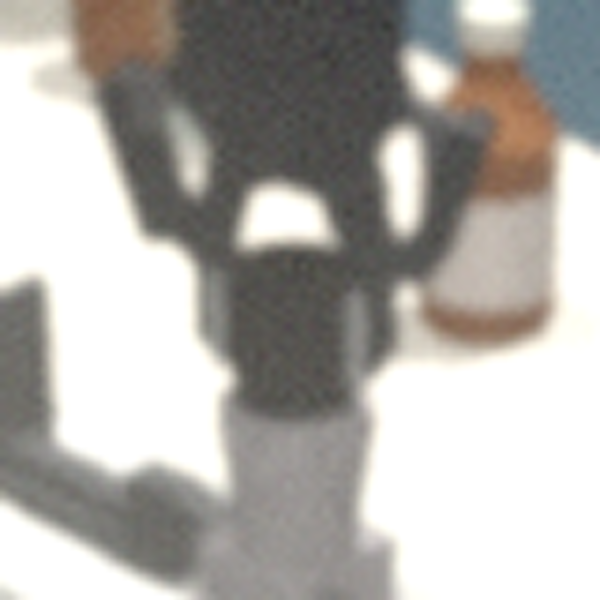

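The cup base sits flush with the rim and no bar shows above it. One firm push with a small rock, then release.

```bash
python3 -m handwheel '[[[0.03,0,0,0.006,5],[0.03,0,0,0.005,-5],[0.03,0,0,0.004,-5],[0.03,0,0,0,5],[0.03,0,0,0,0]]]' 120; python3 -m handwheel '[[[0.03,0,0,-0.009,0],[0.03,0,0,-0.008,0],[0.03,0,0,0,0],[0.03,0,0,0,0]]]'
```

```text
time: 18.52
eef_pos: [0.5697, 0.0575, 0.1326]
tcp_rot: [0.949, 0.317, 0.006, -0.0]
contact_force: [-24.2, 9.6, 71.7]
opening: 0.49
finger_force: 121.5
time: 18.85
eef_pos: [0.567, 0.0566, 0.1331]
tcp_rot: [0.948, 0.317, 0.007, 0.0]
contact_force: [4.5, 7.7, 8.7]
opening: 0.491
finger_force: 123.4
```

```bash
python3 -m handwheel '[[[0.05,0,0,-0.001,0],[0.07,0,0,0,0],[0.0854,0,0,0,0],[0.0854,0,0,0,0],[0.0854,0,0,0,0],[0.0854,0,0,-0.02,0],[0.0854,0,0,-0.025,0],[0.0854,0,0,-0.025,0],[0.0854,0,0,-0.025,0],[0.0854,0,0,0,0],[0.0854,0,0,0,0]]]' 40
```

```text
time: 19.77
eef_pos: [0.5636, 0.0547, 0.227]
tcp_rot: [0.948, 0.317, 0.002, 0.001]
contact_force: [-0.3, 0.0, -0.2]
opening: 1.001
finger_force: 0.0
```

```bash
python3 -m handwheel '[[[0.0,0,0,0,-6.7],[0.0,0,0,0,-6.7],[0.0,0,0,0,-6.7],[0.0,0,0,0,-6.7],[0.0,0,0,0,-6.7],[0.0,0,0,0,-6.7],[0.0,0,0,0,-6.7],[0.0,0,0,0,-6.7],[0.0,0,0,0,-6.7],[0.0,0,0,0,-6.7],[0.0,0,0,0,0]]]'; python3 -m handwheel '[[[0,0.025,0.0035,0,0],[0,0.025,0,0,0],[0,0.025,0,0,0],[0,0.025,0,0,0],[0,0.025,0,0,0],[0,0.025,0,0,0],[0,0.025,0,0,0],[0,0.02,0,0,0],[0,0,0,0,0],[0,0,0,0,0]]]'
python3 - <<'E'
from h import *
a=viewer.read_camera("top"); b=viewer.read_camera("side")
f=lambda x:cv2.resize(cv2.convertScaleAbs(x,alpha=1.4,beta=15),(400,400),interpolation=cv2.INTER_CUBIC)
cv2.imwrite("pics/c6.png",np.hstack([f(a[130:230,140:240]),f(b[110:230,170:290])]))
s=get_state();p=s["eef_pos"]; print(p,s["tcp_rot"],proj("top",p),proj("side",p))
E
```

```text
time: 20.68
eef_pos: [0.5616, 0.055, 0.2228]
tcp_rot: [0.615, 0.788, -0.001, -0.002]
contact_force: [0.1, -0.2, 0.0]
opening: -0.003
finger_force: 0.0
time: 21.52
eef_pos: [0.5181, 0.2455, 0.2238]
tcp_rot: [0.616, 0.788, -0.001, -0.001]
contact_force: [0.2, -0.4, -0.4]
opening: 0.001
finger_force: 0.0
[0.51882436 0.24436342 0.22435461] [ 6.16414707e-01  7.87421208e-01 -8.26582448e-04 -2.60426594e-04] [130.26100523 197.66430841] [192.53686485 127.81811522]
```

View pics/c6.png

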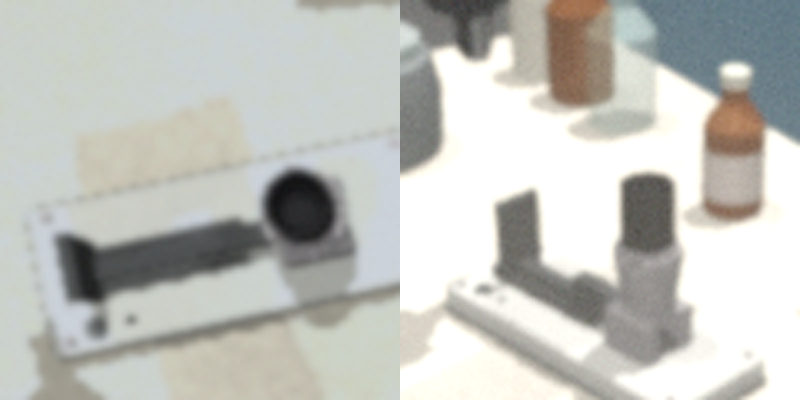

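Both views show the cup head upright and flush on the socket, with the plate clear ahead of the shut fingers. Lower beside the plate and push.

```bash
python3 -m handwheel '[[[0,0,0,0.025,0],[0,0,0,0.025,0],[0,0,0,0.025,0],[0,0,0,0.025,0],[0,0,0,0.025,0],[0,0,0,0.022,0],[0,0,0,0,0]]]'; python3 -m handwheel '[[[0,-0.005,0,0,0],[0,-0.005,0,0,0],[0,-0.005,0,0,0],[0,-0.005,0,0,0],[0,-0.005,0,0,0],[0,0,0,0,0]]]'
```

```text
time: 22.2
eef_pos: [0.5155, 0.2426, 0.0727]
tcp_rot: [0.617, 0.787, -0.004, -0.003]
contact_force: [-0.5, -0.1, -0.8]
opening: -0.002
finger_force: 0.0
time: 22.7
eef_pos: [0.5262, 0.2206, 0.0798]
tcp_rot: [0.616, 0.788, 0.001, 0.001]
contact_force: [-0.8, 0.8, -0.5]
opening: 0.002
finger_force: 0.7
```

```bash
python3 -m handwheel '[[[0,-0.005,0,0,0],[0,-0.005,0,0,0],[0,-0.005,0,0,0],[0,-0.005,0,0,0],[0,0,0,0,0]]]'; python3 -m handwheel '[[[0,-0.004,0,0,0],[0,-0.004,0,0,0],[0,-0.004,0,0,0],[0,0,0,0,0]]]'; python3 -m handwheel '[[[0,-0.004,0,0,0],[0,-0.004,0,0,0],[0,-0.004,0,0,0],[0,0,0,0,0]]]'
```

```text
time: 23.12
eef_pos: [0.5301, 0.2016, 0.0789]
tcp_rot: [0.616, 0.788, 0.001, -0.0]
contact_force: [-0.8, 3.7, 0.9]
opening: -0.001
finger_force: 2.0
time: 23.45
eef_pos: [0.5327, 0.1901, 0.0786]
tcp_rot: [0.616, 0.788, 0.0, -0.0]
contact_force: [-1.0, 4.9, 1.7]
opening: -0.0
finger_force: 2.0
time: 23.78
eef_pos: [0.5354, 0.1783, 0.0784]
tcp_rot: [0.616, 0.788, -0.0, -0.0]
contact_force: [-1.8, 4.3, 0.8]
opening: 0.006
finger_force: 2.0
```

```bash
python3 -m handwheel '[[[0,-0.002,0,0,0],[0,-0.002,0,0,0],[0,0,0,0,0]]]'; python3 -m handwheel '[[[0,-0.002,0,0,0],[0,-0.002,0,0,0],[0,0,0,0,0]]]'; python3 -m handwheel '[[[0,-0.002,0,0,0],[0,-0.002,0,0,0],[0,0,0,0,0]]]'
```

```text
time: 24.03
eef_pos: [0.5363, 0.1747, 0.0783]
tcp_rot: [0.616, 0.788, 0.0, -0.0]
contact_force: [-1.0, 4.7, 2.2]
opening: -0.001
finger_force: 2.4
time: 24.28
eef_pos: [0.5366, 0.1732, 0.0784]
tcp_rot: [0.617, 0.787, 0.002, -0.003]
contact_force: [-3.0, 13.1, 2.3]
opening: 0.0
finger_force: 6.7
time: 24.53
eef_pos: [0.5367, 0.1733, 0.0785]
tcp_rot: [0.617, 0.787, 0.005, -0.006]
contact_force: [-4.8, 26.0, 3.1]
opening: 0.002
finger_force: 13.2
```

```bash
python3 -m handwheel '[[[0,-0.002,0,0,0],[0,-0.001,0,0,0],[0,0,0,0,0]]]'; python3 -m handwheel '[[[0,-0.002,0,0,0],[0,-0.001,0,0,0],[0,0,0,0,0]]]'
```

```text
time: 24.78
eef_pos: [0.5366, 0.1733, 0.0786]
tcp_rot: [0.618, 0.786, 0.006, -0.008]
contact_force: [-7.6, 34.6, 2.9]
opening: 0.002
finger_force: 17.8
time: 25.03
eef_pos: [0.5366, 0.1733, 0.0787]
tcp_rot: [0.618, 0.786, 0.008, -0.01]
contact_force: [-8.1, 44.8, 4.1]
opening: -0.001
finger_force: 22.6
```

```bash
python3 -m handwheel '[[[0,0.01,0,0,0],[0,0.01,0,0,0],[0,0.015,0,0,0],[0,0.02,0,0,0],[0,0.02,0,-0.02,0],[0,0.01,0,-0.025,0],[0,0,0,-0.025,0],[0,0,0,-0.025,0],[0,0,0,0,0],[0,0,0,0,0]]]'
python3 - <<'E'
from h import *
a=viewer.read_camera("top"); b=viewer.read_camera("side")
f=lambda x:cv2.resize(cv2.convertScaleAbs(x,alpha=1.4,beta=15),(400,400),interpolation=cv2.INTER_CUBIC)
cv2.imwrite("pics/c7.png",np.hstack([f(a[130:230,140:240]),f(b[130:210,205:285])]))
for n in("cup_head_mid","wedge_plate"):
  for c in("side","top"): print(n,c,pin(c,n,2))
X=np.array([.567,.0555,0]);Y=np.array([-.238,.971,0])
for z in(.15,.163): print(proj("side",X+[0,0,z]),proj("top",X+[0,0,z]))
print(proj("side",X+.109*Y+[0,0,.085]),proj("top",X+.109*Y+[0,0,.085]))
E
```

```text
time: 25.87
eef_pos: [0.5209, 0.2425, 0.175]
tcp_rot: [0.616, 0.788, 0.001, 0.002]
contact_force: [0.5, -0.6, 0.3]
opening: -0.001
finger_force: 0.0
cup_head_mid side [[(0.9, [321.6, 214.0]), (0.84, [240.6, 167.8])], [(0.93, [324.1, 212.8]), (0.9, [243.2, 167.5])]]
cup_head_mid top [[(0.73, [287.1, 144.2]), (0.71, [211.2, 181.1])], [(0.87, [211.1, 179.7]), (0.84, [288.7, 144.7])]]
wedge_plate side [[(0.33, [241.2, 167.0])], [(0.8, [215.3, 179.8])]]
wedge_plate top [[(0.81, [173.8, 191.0])], [(0.7, [175.3, 193.9])]]
[244.13891827 174.16042408] [215.31939567 181.14980162]
[244.09871567 169.61927371] [214.8723848  180.60452403]
[216.39228674 182.5602559 ] [177.78174233 192.8538811 ]
```

View pics/c7.png

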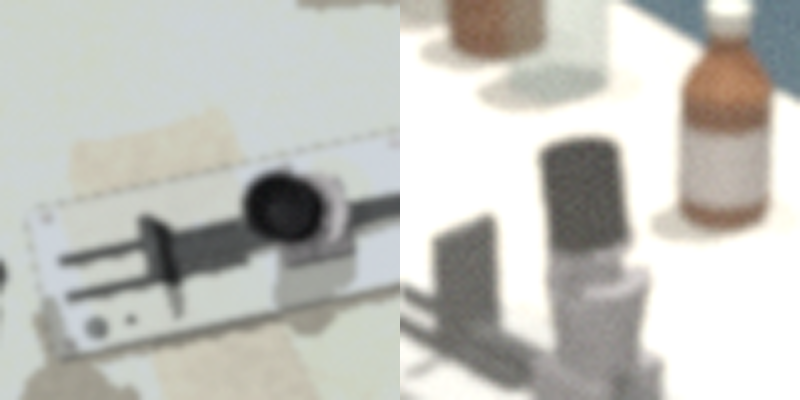

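The plate is now at about (215,180) side and (175,192) top, its end stop. The head is lifted clear, but in both views it leans about 5° toward the wedge (+y). I'll straighten it with a light grip closing along that direction.

```bash
python3 -m handwheel '[[[0,0,0,-0.025,0],[0,0,0,-0.025,0],[0.0854,0,0,-0.025,0],[0.0854,-0.025,0,0,0],[0.0854,-0.025,0,0,0],[0.0854,-0.025,0,0,0],[0.0854,-0.025,0,0,0],[0.0854,-0.025,0,0,0],[0.0854,-0.025,0,0,0],[0.0854,-0.025,0,0,0],[0.0854,-0.018,0,0,0]]]' 20;  python3 -m handwheel '[[[0.0854,0,0,0,7],[0.0854,0,0,0,7],[0.0854,0,0,0,7],[0.0854,0,0,0,7],[0.0854,0,0,0,7],[0.0854,0,0,0,7],[0.0854,0,0,0,7],[0.0854,0,0,0,7],[0.0854,0,0,0,7],[0.0854,0,0,0,7],[0.0854,0,0,0,7],[0.0854,0,0,0,7]]]'; python3 -m handwheel '[[[0.0854,0,0,0,6],[0.0854,0,0,0,0],[0.0854,0,0,0,0]]]'; python3 -c "
from h import *
print(get_state()['eef_pos'])"
```

```text
time: 27.68
eef_pos: [0.5664, 0.054, 0.2485]
tcp_rot: [0.616, 0.788, -0.0, 0.0]
contact_force: [0.6, 0.0, -0.9]
opening: 0.998
finger_force: 0.0
time: 28.68
eef_pos: [0.5661, 0.0559, 0.2484]
tcp_rot: [0.985, 0.171, 0.0, 0.0]
contact_force: [0.1, 0.9, 0.3]
opening: 0.997
finger_force: 0.0
time: 28.93
eef_pos: [0.5661, 0.0559, 0.2484]
tcp_rot: [0.992, 0.123, 0.0, 0.0]
contact_force: [-0.5, -0.6, -0.4]
opening: 1.002
finger_force: 0.0
[0.56611755 0.05588677 0.2483681 ]
```

```bash
python3 -m handwheel '[[[0.0854,0,0,0.025,0],[0.0854,0,0,0.025,0],[0.0854,0,0,0.025,0],[0.0854,0,0,0.018,0],[0.0854,0,0,0.01,0],[0.0854,0,0,0,0],[0.0854,0,0,0,0],[0.065,0,0,0,0],[0.058,0,0,0,0],[0.054,0,0,0,0],[0.05,0,0,0,0],[0.047,0,0,0,0]]]' 20; python3 -m handwheel '[[[0.045,0,0,0,0],[0.042,0,0,0,0],[0.042,0,0,0,0],[0.042,0,0,0,0]]]'; python3 -c "
from h import *
s=get_state();print(s['eef_pos'],s['contact_force'],s['wrist_torque'],s['finger_force'])"
```

```text
time: 29.93
eef_pos: [0.5665, 0.0559, 0.146]
tcp_rot: [0.993, 0.122, 0.001, 0.0]
contact_force: [0.6, -1.5, -0.1]
opening: 0.553
finger_force: 0.0
time: 30.27
eef_pos: [0.5664, 0.0556, 0.1458]
tcp_rot: [0.993, 0.122, 0.0, 0.0]
contact_force: [0.7, -1.2, 2.5]
opening: 0.514
finger_force: 20.2
[0.5664385  0.05559292 0.14575252] [ 0.66697146 -1.20995012  2.458426  ] [-0.26508474 -0.00869021 -0.04566812] 20.238649249076843
```

```bash
python3 -m handwheel '[[[0.044,0,0,0,0],[0.045,0,0,0,0],[0.046,0,0,0,0],[0.048,0,0,0,0],[0.052,0,0,0,0],[0.06,0,0,0,0],[0.0854,0,0,0,0],[0.0854,0,0,0,0],[0.0854,0,0,0,0],[0.0854,0,0,0,0]]]' 20; python3 -m handwheel '[[[0.0854,0,0,-0.02,0],[0.0854,0,0,-0.025,0],[0.0854,0,0,-0.025,0],[0.0854,0,0,-0.025,0],[0.0854,0,0,-0.025,0],[0.0854,0,0,-0.02,0],[0.0854,0,0.035,0,0],[0.0854,0,0.035,0,0],[0.0854,0,0.035,0,0],[0.0854,0,0.035,0,0],[0.0854,0,0,0,0]]]'
python3 - <<'E'
from h import *
a=viewer.read_camera("top"); b=viewer.read_camera("side")
f=lambda x:cv2.resize(cv2.convertScaleAbs(x,alpha=1.4,beta=15),(400,400),interpolation=cv2.INTER_CUBIC)
cv2.imwrite("pics/c8.png",np.hstack([f(a[130:230,140:240]),f(b[130:210,205:285])]))
for c in("side","top"): print(pin(c,"cup_head_mid",2))
E
```

```text
time: 31.1
eef_pos: [0.5661, 0.0559, 0.1454]
tcp_rot: [0.993, 0.122, 0.0, 0.0]
contact_force: [0.3, -0.1, -0.0]
opening: 1.001
finger_force: 0.0
time: 32.02
eef_pos: [0.6007, -0.0854, 0.2851]
tcp_rot: [0.993, 0.119, 0.0, 0.001]
contact_force: [-0.3, 0.8, -0.0]
opening: 1.002
finger_force: 0.0
[[(0.77, [324.5, 214.9]), (0.55, [242.6, 170.1])], [(0.81, [323.5, 211.7])]]
[[(0.84, [207.1, 181.5])], [(0.75, [212.5, 178.7])]]
```

View pics/c8.png

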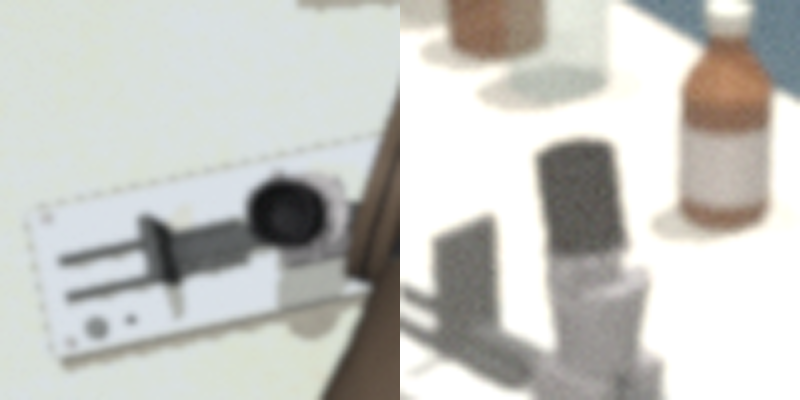

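The head returned to the same slight lean. That is its natural loose seat on the wedge, since the taper slack limits how far it tilts, and it is stable. The robot is clear of everything.

```bash
python3 -c "
from h import *
print(sign_off(),get_state()['time'])"
```

```text
the job is handed in; nothing more can be done
the job is handed in; nothing more can be done
```

Job handed in at about 32 s: the cup head seated in the notches, then the wedge pushed to its stop freed it; it stands loose but leans about 5° toward the wedge (straightening it once did not hold), and the flat-topped head was never touched.

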